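# Close up the lamp compartment of the water analyser

### The arm

A 6-joint arm with a two-finger parallel gripper is mounted at the origin on the work surface. World frame = base frame: x ahead of the robot, y to its left, z up, the work surface at z = 0. Lengths are in mm, angles in rad, forces in N, time in s.
With the tool pointing down it reaches from about 350 to 775 mm from the base axis. Payload 7.3 kg.
Tool frame: the origin (TCP) lies at the very end of the fingers, on their centre line; the grasp point (between the pads) lies 19 mm behind it; z points along the fingers, y is the line along which they close (so a half turn about z gives the same grasp; the last joint's range is limited). The gripper opens to 92 mm and grips with 3 to 60 N. Pads are 19 mm wide; open, the fingers measure 130 mm over their backs; the gripper's body (75 mm by 190 mm) begins 47 mm behind the grasp point.
Start: joints at [1.143, 0.342, 1.524, -0, 1.275, -0.146], TCP at [145.979, 504.316, 226.741] pointing down, gripper open.
Joint ranges: [-2.53, 2.53], [-0.77, 2.02], [0.04, 2.7], [-1, 4.14], [0.28, 2.66], [-3.11, 3.11]. Speed limits (rad/s): [2.57, 2.57, 3.14, 3.14, 3.14, 3.14].

### API

Orientations are given as [roll, pitch, yaw] about the fixed x, y, z axes, in that order (R = Rz(yaw) Ry(pitch) Rx(roll)).
In Python, from plant import get_obs, vision, workorder gives the robot as it stands.
- The arm moves only by the shell command python3 -m pendant 'ROWS' [OPENING]. ROWS is a JSON object of lists of equal length, an entry for each row: "dp": the shift along the tool's x, y, z in m, a list of three; "rotation": the turn, a rotation vector about the tool's x, y, z in rad, a list of three. A call has 1 to 8 rows; each row is the pose to reach, as a shift and turn from the pose commanded when the call began, along the tool's axes at that moment; what a row does not reach only later rows make up. A row lasts 1/8 s, in which the tool goes at most 62.5 mm and 10.7 degrees, less where a joint would pass 70% of its speed; a pose out of reach is approached as far as the arm can. A call with a gripper value outside its range is refused whole. OPENING is the finger opening in m, from 0 to 0.0918, set as the call begins (- or left out, the last holds). The fingers move at their own pace and stop on an object; the grip force is fixed at half the most. Time passes only in rows, so rows that repeat a pose let the fingers close. It gives the time, the measured TCP pose, the force, the opening and the grip force at its end, in the units of the state.
- get_obs(): the state, without advancing time (a new reading comes with each control period).
- vision.capture(name): name is "scene" or "top" or "wrist"; returns a dict with "pixels" (400x640x3 uint8, red, green, blue), "vfov" (degrees; the focal length in pixels is half the picture's height over the tangent of half this angle, whatever the lens; pixels are square), "cx", "cy" (the principal point, pixels), "pose" (4x4, takes a point from camera to world coordinates); the wrist camera has in their place "T_tool_cam" (4x4, takes a point from camera to tool coordinates, whose origin is the TCP and whose axes are the flange's). Camera axes: x right, y up, looking along -z (the intrinsics and any distortion apply to the point x, -y, -z); pixel columns grow to the right and rows downward; lengths in mm; the calibration is good to about 2 mm. The wrist camera is an equidistant fisheye: a pixel r from the principal point sees the ray r / f radians off the axis. A picture is of the moment at which its call begins: read the wrist's pose just before it. There is no depth.
- workorder.close_job(): hands the job in; it is judged then, once.
The state is a dict: "time": time; "joint_positions": joint angles; "dq": joint speeds; "tau": joint torques, N m; "tool_pos": TCP position; "tcp_rot": TCP orientation; "contact_force": force on the tool from outside, world axes, zero at the start; "moment": the same for the moment, N m; "grip_width": finger opening in mm; "finger_force": force on a finger pad.
Only numpy, scipy, OpenCV 4.12 (cv2) and the standard library are available. Lean on these libraries where they do the work, as an engineer would, in place of code of your own. Each camera call takes 0.05 s, during which the arm holds its last target. There are 200 camera calls.

### The job

Raise the analyser's stiff lid by its tab until it stands straight up (90 degrees) and leave it standing there. Then turn the winged quarter-turn fastener on the access panel clockwise until its slot lines up with the two index lines, and push the panel down flush with its frame with the fingers; the job finishes while you are still holding the panel pressed down. Lid and slot must still be right at the end, and leave the bottles, vials and other things alone.

Things in the scene. Friction and masses are not known exactly. Their poses are not given: they have to be found in the camera images.
- analyser: Dark bench water analyser, fixed, 240 (x) x 210 (y) x 93 mm without lid. Origin: centre of underside, on the bench; own y points to the lid's hinge edge, z up. Deck 45 mm above the bench between walls (inner faces x = +-106, y = +93 mm; tops at 93 mm), open at y = -105 mm. On it a black frame, 176 x 110 mm outside, centred at x 0, y -40 mm, top 57 mm above the bench, holds the panel.
- lid (a joint): Angle of the analyser's lid: 0 = shut (level), grows as it opens, 1.571 = straight up, stops at 2.0. The hinge is stiff (about 0.6 N m) and the lid (0.3 kg) stays wherever it is left. It starts shut or a little open.
- lid_hinge (a point): Middle of the lid's hinge axis, which runs along the analyser's own x axis at y = +95 mm, 98 mm above the bench. The 10 mm thick lid plate reaches 200 mm from it.
- lid_tab (a point): Centre of the grey pull tab in the middle of the lid's free edge: 24 mm wide (along the hinge axis), 12 mm thick, 32 mm long past the lid's edge, over open air beyond the analyser's open side. It is 215 mm from the hinge axis, in the lid's mid-plane. Pinched on its sides (24 mm apart) it can turn between the pads as the lid swings.
- panel: Aluminium access panel, 156 (x) x 86 (y) x 10 mm, in the frame, carrying the fastener. Origin: centre of top face; axes as the analyser's. Floats on a springy gasket, moves only straight down: top 6 mm above the frame's top (63 mm over the bench) when free, flush (57 mm) when fully down on a firm stop. 2 N starts it, 8 N is fully down; let go, it springs back.
- panel_press (a point): Bare spot on the panel's top face, at x = +45 mm, y = 0 in the panel's frame: free of anything within 25 mm; a good place to press.
- stud (a joint): Angle of the quarter-turn fastener, growing clockwise seen from above. 0: wing and slot along the analyser's y axis; 1.571: slot in line with the two engraved index lines on the panel (along the analyser's x axis). Stops at 0 and 2.4, no click; friction (0.05 N m) keeps it where it is left. Starts between 0.1 and 0.6.
- stud_grip (a point): On the fastener's axis, 15 mm above the panel's top face, at x = -30 mm, y = 0 in the panel's frame. The fastener is a steel wing standing on the panel: 34 mm long, 10 mm thick, 22 mm high, a dark slot along its top, on a flat 40 mm disc. This point's y axis lies along the wing and turns with it.
- vial0: Bystander: glass sample vial with black cap, 27 mm diameter, 39 mm high, standing on the analyser's deck under the lid, between frame and hinge wall. Origin under its centre.
- vial1: Bystander: second vial, the same, on the same deck. Origin under its centre.
- amber_bottle: Bystander: amber bottle, 56 mm diameter, 110 mm high, on the bench. Origin under its centre.
- beaker: Bystander: small open glass beaker, 64 mm diameter, 75 mm high, on the bench. Origin under its centre.
- wash_bottle: Bystander: white bottle, 68 mm diameter, 170 mm high, on the bench. Origin under its centre.
- jar: Bystander: clear jar with white cap, 66 mm diameter, 70 mm high, on the bench. Origin under its centre.
- screwdriver: Bystander: screwdriver lying on the bench, not needed.

How it is judged (in metres and radians):
On the way, in this order (a step that is already met when the one before it is completed fails the run):
1. the lid stands straight up (within 8 degrees) and stays there (value of joint lid between 1.431 and 1.711 rad), for 0.3 s.
2. the fastener's slot is in line with the index lines (within 8 degrees), the lid still up (all of step 1 and value of joint stud between 1.431 and 1.711 rad), for 0.3 s.
At the end, for the whole second after the job is handed in: The lid stands at 90 +- 8 degrees, the fastener's slot is within 8 degrees of the index lines, and the fingers hold the panel (with more than 3 N) pressed down to within 1.5 mm of flush with its frame (all of step 2 and z of panel_press in the frame of analyser below 0.0585 m and contact force between the fingers and panel above 3 N); the arm keeps its last pose, push and grip.
It fails at once if a vial on the deck is shifted more than 30 mm or knocked over (distance of any of vial0, vial1 from where it was at the start of the episode above 0.03 m or angle between any of vial0, vial1's own z axis and vertical above 0.6 rad).
It fails at once if the amber bottle or the beaker is shifted more than 30 mm or knocked over (distance of any of amber_bottle, beaker from where it was at the start of the episode above 0.03 m or angle between any of amber_bottle, beaker's own z axis and vertical above 0.6 rad).
It fails at once if the wash bottle, jar or screwdriver is shifted more than 30 mm or knocked over (distance of any of wash_bottle, jar, screwdriver from where it was at the start of the episode above 0.03 m or angle between any of wash_bottle, jar's own z axis and vertical above 0.6 rad).
It also fails if it takes over 64 s, if anything falls off the work surface, if the arm or the gripper's body presses on something with over 40 N, if the wrist force passes 120 N, or if a joint passes its speed limit or range.

## Working session

There is one attempt and no reset: what is moved stays moved. The work goes in short steps, Python scripts to look and compute and a shell command to move; the robot and the scene stay as the last step left them, time stands still between calls to the robot, and variables do not carry over. Pictures are saved under pics/ and viewed, at most 10 in all, crops included, and the job is handed in when it is done.

```bash
mkdir -p pics; ls; cat > h.py <<'E'
import numpy as np, cv2
from plant import get_obs, vision, workorder
from scipy.spatial.transform import Rotation as R
E
python3 - <<'E'
from h import *
import pickle
o=get_obs(); print({k:np.round(v,3).tolist() for k,v in o.items()})
d={}
for n in ("scene","top"):
    c=vision.capture(n); d[n]=c
    print(n,c["vfov"],c["cx"],c["cy"],np.round(c["pose"],3).tolist(),[k for k in c])
    cv2.imwrite(f"pics/{n}0.png",c["pixels"][:,:,::-1])
pickle.dump(d,open("c0.pkl","wb"))
E
```

```text
pics
{'time': 0.0, 'joint_positions': [1.143, 0.343, 1.525, -0.0, 1.275, -0.146], 'dq': [0.0, 0.002, 0.0, 0.001, 0.002, -0.001], 'tau': [0.0, -43.123, -24.423, 0.072, 0.056, -0.0], 'tool_pos': [145.823, 503.934, 226.054], 'tcp_rot': [-3.14, -0.0, 2.86], 'contact_force': [0.542, -0.448, -0.371], 'moment': [-0.039, 0.015, -0.011], 'finger_force': 0.0, 'grip_width': 91.692}
scene 50.39009545128255 310.97375139335 203.48556168102598 [[0.121, -0.7, 0.704, 1574.49], [0.993, 0.078, -0.092, -121.385], [0.009, 0.71, 0.704, 1061.694], [0.0, 0.0, 0.0, 1.0]] ['pixels', 'vfov', 'cx', 'cy', 'pose']
top 57.82602807662644 322.37568899320803 200.1769969037314 [[0.027, 0.99, -0.141, 427.22], [-1.0, 0.025, -0.012, 3.375], [-0.009, 0.141, 0.99, 1158.195], [0.0, 0.0, 0.0, 1.0]] ['pixels', 'vfov', 'cx', 'cy', 'pose']
```

View pics/scene0.png

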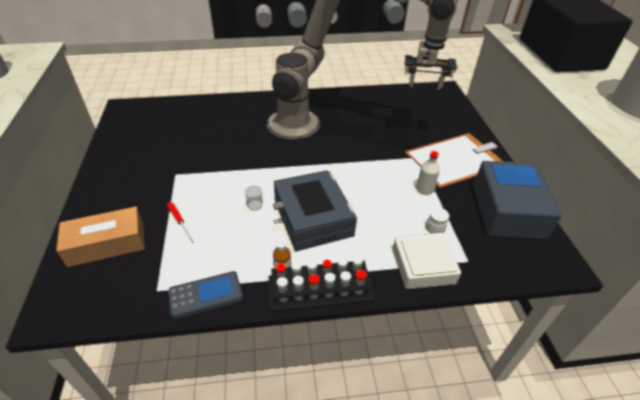

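View pics/top0.png

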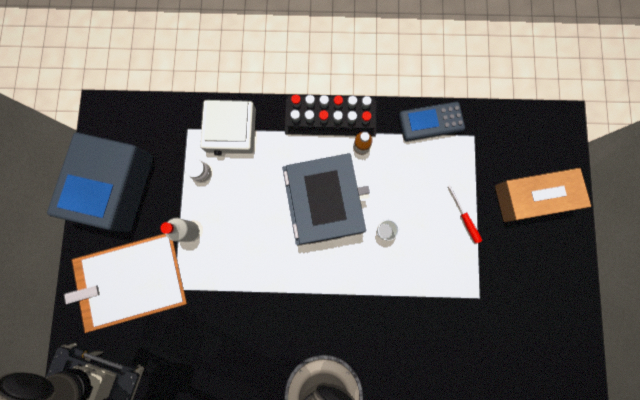

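The analyser is at the centre, with the hinge towards world +y. The tab is at about (363,190) in top and (279,205) in scene. The amber bottle (363,142 top) and beaker (387,230 top) stand on either side of the tab. I'll enlarge both views.

```bash
python3 - <<'E'
import pickle,cv2,numpy as np
d=pickle.load(open("c0.pkl","rb"))
a=d["top"]["pixels"][130:250,270:410,::-1]; b=d["scene"]["pixels"][155:275,235:375,::-1]
f=lambda x:cv2.resize(x,None,fx=5,fy=5,interpolation=cv2.INTER_CUBIC)[:,:]
# 4x: 560x480 -> each; stack side by side at 2.85x is poor, so view stacked
g=lambda x:cv2.resize(x,(400,343),interpolation=cv2.INTER_CUBIC)
im=np.hstack([g(a),g(b)])
cv2.imwrite("pics/crop0.png",im)
E
```

```text
(no output)
```

View pics/crop0.png

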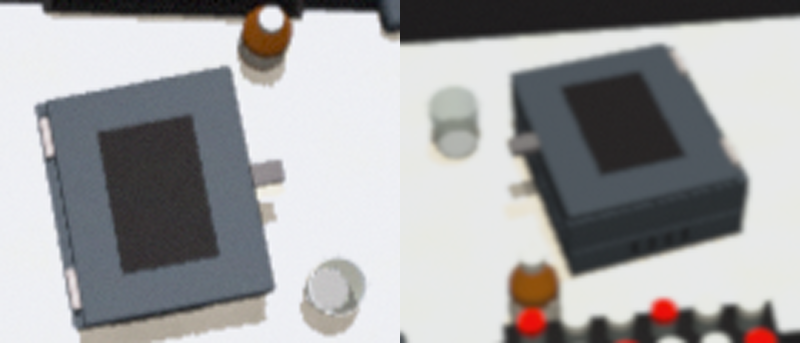

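The crop (2.857x) shows the lid's free corners, the tab, and both bystanders near the tab. I'll triangulate them.

```bash
cat >> h.py <<'E'
def ray(c,u,v):
    f=200/np.tan(np.radians(c["vfov"])/2); P=np.array(c["pose"])
    d=P[:3,:3]@np.array([(u-c["cx"])/f,-(v-c["cy"])/f,-1.]); return P[:3,3],d/np.linalg.norm(d)
def tri(rs):
    A=sum(np.eye(3)-np.outer(d,d) for p,d in rs); b=sum((np.eye(3)-np.outer(d,d))@p for p,d in rs)
    x=np.linalg.solve(A,b); return x,max(np.linalg.norm((np.eye(3)-np.outer(d,d))@(x-p)) for p,d in rs)
def atz(r,z): p,d=r; return p+d*(z-p[2])/d[2]
def wray(c,o,u,v):
    f=200/np.tan(np.radians(c["vfov"])/2); x,y=u-c["cx"],v-c["cy"]; r=np.hypot(x,y); t=r/f
    dc=np.array([np.sin(t)*x/r,-np.sin(t)*y/r,-np.cos(t)]) 
    T=np.eye(4); T[:3,:3]=R.from_euler('xyz',o["tcp_rot"]).as_matrix(); T[:3,3]=o["tool_pos"]
    P=T@np.array(c["T_tool_cam"]); return P[:3,3],P[:3,:3]@dc
E
python3 - <<'E'
from h import *
import pickle
d=pickle.load(open("c0.pkl","rb")); k=400/140
for n,a,b in [("freeNear",(231,67),(174,218)),("freeFar",(272,290),(112,73)),("hinge far",(78,325),(264,45)),("hinge near",(48,103),(345,180)),("tabtip",(284,171),(110,147)),("tabroot",(254,177),(139,138))]:
    ra=ray(d["top"],270+a[0]/k,130+a[1]/k); rb=ray(d["scene"],235+b[0]/k,155+b[1]/k)
    x,e=tri([ra,rb]); print(n,np.round(x,1),round(e,1), np.round(atz(ra,103),1))
for n,p,z in [("amber",(270,18),110),("beaker",(331,287),75),("beakbase",(333,303),0),("amberbase",(262,60),0)]:
    print(n,np.round(atz(ray(d["top"],270+p[0]/k,130+p[1]/k),z),1))
E
```

```text
freeNear [722.9 -60.   97.4] 5.2 [720.8 -64.8 103. ]
freeFar [ 488.9 -108.3  100.1] 2.2 [ 488.5 -110.2  103. ]
hinge far [447.9  84.8  90.9] 1.9 [447.9  85.8 103. ]
hinge near [681.6 132.7  88.7] 5.4 [677.4 125.6 103. ]
tabtip [ 612.3 -118.7  100. ] 3.0 [ 611.6 -121.3  103. ]
tabroot [604.8 -86.5 103.2] 3.9 [604.5 -90.4 103. ]
amber [ 772.7 -104.4  110. ]
beaker [ 494.9 -174.7   75. ]
beakbase [ 481.9 -189.3    0. ]
amberbase [ 758.6 -107.     0. ]
```

Tab centre is about (608,-103,100), lid nearly shut, and analyser yaw about 0.2 rad. The heights match the text. Next I move above the tab with the fingers closing along the hinge axis (tool yaw about 1.77).

```bash
python3 -m pendant '{"dp":[[-0.05,-0.035,-0.03],[-0.09,-0.07,-0.03],[-0.14,-0.105,-0.034],[-0.19,-0.14,-0.034],[-0.24,-0.18,-0.034],[-0.29,-0.22,-0.034],[-0.34,-0.26,-0.034],[-0.39,-0.3,-0.034]],"rotation":[[0,0,0.1],[0,0,0.2],[0,0,0.34],[0,0,0.48],[0,0,0.62],[0,0,0.77],[0,0,0.92],[0,0,1.09]]}' 0.0918
```

```text
time: 1.1
tool_pos: [434.4, 110.8, 260.6]
tcp_rot: [3.142, -0.0, 1.764]
contact_force: [0.8, 0.8, 0.1]
grip_width: 92.1
finger_force: 0.0
```

```bash
python3 -m pendant '{"dp":[[-0.05,0.024,0],[-0.1,0.048,0],[-0.15,0.072,0],[-0.2,0.095,0],[-0.25,0.119,0],[-0.25,0.119,0]],"rotation":[[0,0,0],[0,0,0],[0,0,0],[0,0,0],[0,0,0],[0,0,0]]}' 0.05
python3 - <<'E'
from h import *
import pickle
o=get_obs(); c=vision.capture("wrist"); pickle.dump((o,c),open("w1.pkl","wb"))
print(c["vfov"],c["cx"],c["cy"],np.round(c["T_tool_cam"],3).tolist(),o["tool_pos"],o["tcp_rot"],o["joint_positions"])
cv2.imwrite("pics/w1.png",c["pixels"][:,:,::-1])
E
```

```text
time: 1.85
tool_pos: [600.6, -112.0, 258.6]
tcp_rot: [-3.14, -0.001, 1.766]
contact_force: [0.4, 0.9, -0.6]
grip_width: 50.3
finger_force: 0.0
65.70646984690485 321.85184352440217 199.04446695727523 [[-0.001, 0.964, 0.265, 71.64], [1.0, 0.0, 0.001, 0.931], [0.001, 0.265, -0.964, -158.314], [0.0, 0.0, 0.0, 1.0]] [ 600.62557507 -112.0233057   258.63405549] [-3.13961095e+00 -5.18361005e-04  1.76593410e+00] [-3.09500320e-01  4.85278394e-01  1.21180882e+00 -5.08309822e-04
  1.44649076e+00 -5.04575079e-01]
```

View pics/w1.png

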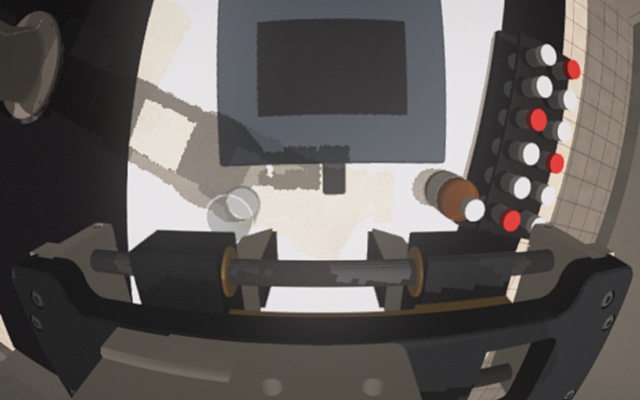

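The wrist view shows the tab at columns 323–345 and rows 163 (root) to 194 (tip). The lid's free corners are at (220,165) and (445,162). The lid edge looks straight and level with the image.

```bash
python3 - <<'E'
from h import *
import pickle
o,c=pickle.load(open("w1.pkl","rb")); d=pickle.load(open("c0.pkl","rb")); k=400/140
S=lambda a:ray(d["top"],270+a[0]/k,130+a[1]/k); T=lambda b:ray(d["scene"],235+b[0]/k,155+b[1]/k)
for n,w,a,b in [("tip",(334,194),(284,171),(110,147)),("root",(334,163),(254,177),(139,138)),("near",(445,162),(231,67),(174,218)),("far",(220,165),(272,290),(112,73))]:
    rw=wray(c,o,*w); 
    print(n,[np.round(atz(rw,z),1)[:2].tolist() for z in (92,98,104)], *[np.round(tri([rw,q]),1) if 0 else (np.round(tri([rw,q])[0],1),round(tri([rw,q])[1],1)) for q in (S(a),T(b))])
E
```

```text
tip [[616.0, -120.9], [615.5, -119.5], [615.0, -118.0]] (array([ 617.2, -125.1,   73.5]), np.float64(0.6)) (array([ 615.3, -117. ,  103. ]), np.float64(1.3))
root [[609.2, -87.7], [608.8, -86.9], [608.4, -86.0]] (array([612. , -93.8,  55.3]), np.float64(1.0)) (array([608.5, -84.2, 106.5]), np.float64(1.4))
near [[730.6, -60.4], [728.0, -60.0], [725.4, -59.7]] (array([711.4, -60.3, 136.3]), np.float64(2.4)) (array([726.8, -57.5, 101.2]), np.float64(2.4))
far [[486.8, -112.7], [488.6, -111.4], [490.5, -110.1]] (array([ 488.9, -110.9,   98.9]), np.float64(0.3)) (array([ 490.8, -108.2,  102.5]), np.float64(2.2))
```

```bash
python3 -m pendant '{"dp":[[0,0.013,0.04],[0,0.013,0.08],[0,0.013,0.12],[0,0.013,0.15],[0,0.013,0.177],[0,0.013,0.177]],"rotation":[[0,0,-0.015],[0,0,-0.015],[0,0,-0.015],[0,0,-0.015],[0,0,-0.015],[0,0,-0.015]]}' 0.05
python3 - <<'E'
from h import *
c=vision.capture("wrist"); cv2.imwrite("pics/w2.png",c["pixels"][100:400,120:520,::-1])
E
```

```text
time: 2.65
tool_pos: [610.5, -104.5, 82.0]
tcp_rot: [-3.137, -0.003, 1.786]
contact_force: [-0.5, -0.5, 0.8]
grip_width: 49.9
finger_force: 0.0
```

View pics/w2.png

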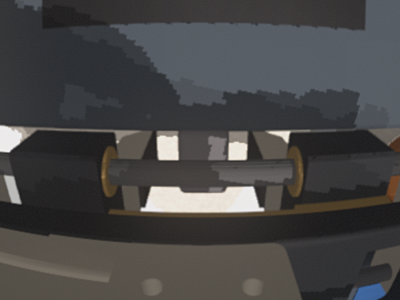

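The tab is centred between the open fingers (crop column ~203, fingers at ~130 and ~275). I'll re-read the pose.

```bash
python3 -m pendant '{"dp":[[0,0,0],[0,0,0]],"rotation":[[0,0,0],[0,0,0]]}' 0.05; python3 -c "
from h import *
for i in range(3): o=get_obs();print(o['tool_pos'],o['tcp_rot'],o['contact_force'])"
```

```text
time: 2.95
tool_pos: [613.1, -106.3, 85.2]
tcp_rot: [3.139, 0.001, 1.785]
contact_force: [-0.2, -0.2, -0.4]
grip_width: 50.0
finger_force: 0.0
[ 613.09218678 -106.26339221   85.18542222] [3.13948878e+00 1.07297745e-03 1.78501435e+00] [-0.15697313 -0.1666235  -0.41476935]
[ 613.09218678 -106.26339221   85.18542222] [3.13948878e+00 1.07297745e-03 1.78501435e+00] [-0.15697313 -0.1666235  -0.41476935]
[ 613.09218678 -106.26339221   85.18542222] [3.13948878e+00 1.07297745e-03 1.78501435e+00] [-0.15697313 -0.1666235  -0.41476935]
```

```bash
python3 -m pendant '{"dp":[[-0.003,0,0.001],[-0.003,0,0.001],[-0.003,0,0.001],[-0.003,0,0.001],[-0.003,0,0.001]],"rotation":[[0,0,0],[0,0,0],[0,0,0],[0,0,0],[0,0,0]]}' 0.0; python3 -c "
from h import *
r=222
for i in range(1,22): t=np.pi/2*i/20; print(i,round(t,3),np.round([r*(1-np.cos(t)),-r*np.sin(t)],0))"
```

```text
time: 3.58
tool_pos: [612.1, -109.5, 82.4]
tcp_rot: [-3.139, -0.0, 1.785]
contact_force: [-4.7, -2.8, 1.1]
grip_width: 23.6
finger_force: 30.0
1 0.079 [  1. -17.]
2 0.157 [  3. -35.]
3 0.236 [  6. -52.]
4 0.314 [ 11. -69.]
5 0.393 [ 17. -85.]
6 0.471 [  24. -101.]
7 0.55 [  33. -116.]
8 0.628 [  42. -130.]
9 0.707 [  53. -144.]
10 0.785 [  65. -157.]
11 0.864 [  78. -169.]
12 0.942 [  92. -180.]
13 1.021 [ 106. -189.]
14 1.1 [ 121. -198.]
15 1.178 [ 137. -205.]
16 1.257 [ 153. -211.]
17 1.335 [ 170. -216.]
18 1.414 [ 187. -219.]
19 1.492 [ 205. -221.]
20 1.571 [ 222. -222.]
21 1.649 [ 239. -221.]
```

Gripped at 23.6 mm, which matches the 24 mm tab. Now I swing up along the arc.

```bash
python3 -m pendant '{"dp":[[0.001,0,-0.017],[0.003,0,-0.035],[0.006,0,-0.052],[0.011,0,-0.069],[0.017,0,-0.085],[0.024,0,-0.101],[0.033,0,-0.116],[0.042,0,-0.130]],"rotation":[[0,0,0],[0,0,0],[0,0,0],[0,0,0],[0,0,0],[0,0,0],[0,0,0],[0,0,0]]}' 0.0
```

```text
time: 4.58
tool_pos: [602.6, -65.6, 212.8]
tcp_rot: [-3.139, -0.004, 1.786]
contact_force: [-2.5, 4.9, -11.6]
grip_width: 23.8
finger_force: 30.0
```

```bash
python3 -m pendant '{"dp":[[0.011,0,-0.014],[0.023,0,-0.027],[0.036,0,-0.039],[0.050,0,-0.050],[0.064,0,-0.059],[0.079,0,-0.068],[0.095,0,-0.075],[0.111,0,-0.081]],"rotation":[[0,0,0],[0,0,0],[0,0,0],[0,0,0],[0,0,0],[0,0,0],[0,0,0],[0,0,0]]}' 0.0
```

```text
time: 5.58
tool_pos: [579.7, 40.9, 293.4]
tcp_rot: [-3.139, 0.0, 1.785]
contact_force: [-4.3, -0.0, -19.4]
grip_width: 23.8
finger_force: 30.0
```

```bash
python3 -m pendant '{"dp":[[0.017,0,-0.003],[0.034,0,-0.005],[0.052,0,-0.006],[0.069,0,-0.006],[0.069,0,-0.006],[0.069,0,-0.006]],"rotation":[[0,0,0],[0,0,0],[0,0,0],[0,0,0],[0,0,0],[0,0,0]]}' 0.0; python3 - <<'E'
from h import *
import pickle
o=get_obs();print(o["tool_pos"],o["joint_positions"])
d={}
for n in ("scene","top"): d[n]=vision.capture(n)
pickle.dump(d,open("c1.pkl","wb"))
g=lambda x:cv2.resize(x[:,:,::-1],(400,400),interpolation=cv2.INTER_CUBIC)
cv2.imwrite("pics/c1.png",np.hstack([g(d["top"]["pixels"][100:260,250:410]),g(d["scene"]["pixels"][100:260,230:390])]))
E
```

```text
time: 6.32
tool_pos: [565.4, 108.1, 303.8]
tcp_rot: [3.138, 0.001, 1.785]
contact_force: [-10.4, -0.8, 3.3]
grip_width: 23.6
finger_force: 30.0
[565.41964324 108.07956962 303.81213827] [ 5.61557370e-02  3.91492798e-01  1.23859093e+00 -7.10895045e-04
  1.50752696e+00 -1.58102544e-01]
```

View pics/c1.png

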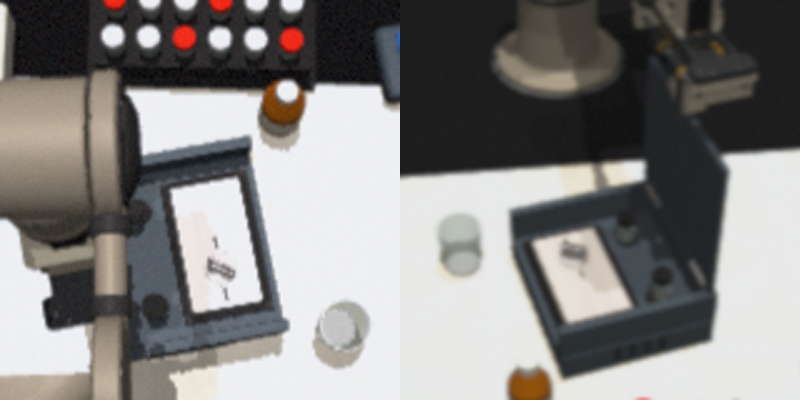

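The lid is up: the grip point is at (565,108), right over the hinge estimate (567,108). In the top crop the stud is at about (222,268), and the vials are near (135,215) and (155,305). I'll release, rise and back off to view the panel.

```bash
python3 -m pendant '{"dp":[[0,0,0],[0,0,0],[0,0,0],[0,0,0],[0,0,-0.02],[0,0,-0.04],[0,0,-0.06],[0,0,-0.06]],"rotation":[[0,0,0],[0,0,0],[0,0,0],[0,0,0],[0,0,0],[0,0,0],[0,0,0],[0,0,0]]}' 0.06
python3 -m pendant '{"dp":[[-0.04,0,0],[-0.08,0,0],[-0.12,0,0],[-0.16,0,0],[-0.2,0,0.0],[-0.23,0,0.03],[-0.23,0,0.07],[-0.23,0,0.07]],"rotation":[[0,0,0],[0,0,0],[0,0,0],[0,0,0],[0,0,0],[0,0,0],[0,0,0],[0,0,0]]}' 0.06
python3 - <<'E'
from h import *
import pickle
d={}
for n in ("scene","top"): d[n]=vision.capture(n)
o=get_obs(); d["wrist"]=vision.capture("wrist"); d["o"]=o
pickle.dump(d,open("c2.pkl","wb"))
g=lambda x:cv2.resize(x[:,:,::-1],(400,400),interpolation=cv2.INTER_CUBIC)
im=np.hstack([g(d["top"]["pixels"][140:240,270:370]),g(d["scene"]["pixels"][100:260,230:390])])
w=d["wrist"]["pixels"][0:200,160:480,::-1]
w=cv2.resize(w,(320,200))
cv2.imwrite("pics/c2.png",np.vstack([im,np.hstack([w,np.zeros((200,480,3),np.uint8)])]))
E
```

```text
time: 7.42
tool_pos: [566.7, 107.7, 361.1]
tcp_rot: [3.138, 0.001, 1.785]
contact_force: [0.1, -0.1, -0.5]
grip_width: 59.9
finger_force: 0.0
time: 8.43
tool_pos: [613.1, -116.9, 285.3]
tcp_rot: [-3.134, -0.005, 1.784]
contact_force: [-0.4, 0.4, 0.5]
grip_width: 60.1
finger_force: 0.0
```

View pics/c2.png

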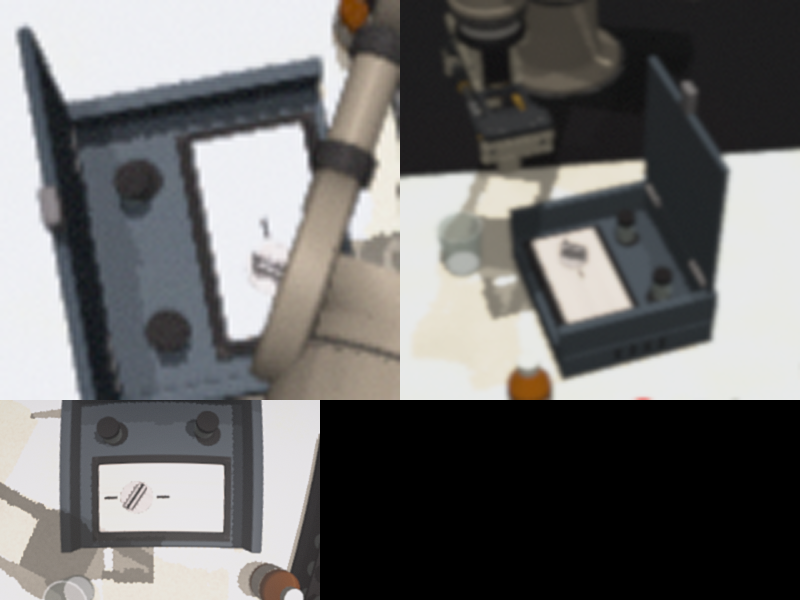

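The lid stands after release, with the tab at crop (690,97) in scene and (50,205) in top. In the wrist view the stud is at full-picture (295,96) with the slot tilted clockwise. I'll zoom in for accuracy.

```bash
python3 - <<'E'
from h import *
import pickle
d=pickle.load(open("c2.pkl","rb")); d1=pickle.load(open("c1.pkl","rb"))
print("tab",tri([ray(d["top"],270+50/4,140+205/4),ray(d["scene"],230+290/2.5,100+97/2.5)]))
print("stud",tri([ray(d1["top"],250+222/2.5,100+268/2.5),ray(d1["scene"],230+173/2.5,100+252/2.5)]))
r=wray(d["wrist"],d["o"],295,96); print("studw",atz(r,85),tri([r,ray(d1["scene"],230+173/2.5,100+252/2.5)]))
w=d["wrist"]["pixels"][50:150,245:405,::-1]
cv2.imwrite("pics/w3.png",cv2.resize(w,(800,500),interpolation=cv2.INTER_CUBIC))
E
```

```text
tab (array([566.65853774, 110.85295092, 312.18361441]), np.float64(1.7556735459123156))
stud (array([562.35735027, -31.01586177,  66.8088704 ]), np.float64(2.3083513189263503))
studw [564.93462902 -29.85758534  85.        ] (array([563.20634277, -28.90995183,  67.34864074]), np.float64(0.13313107760919418))
```

View pics/w3.png

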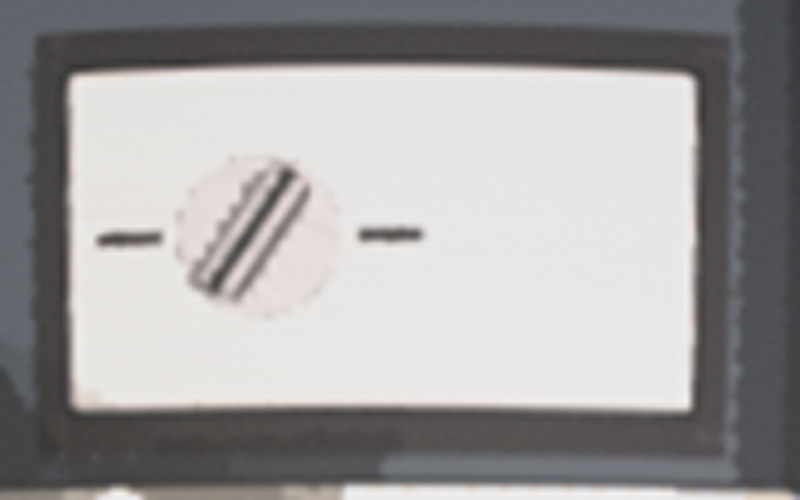

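In the zoom, the slot runs (290,168)–(213,290), the disc centre is at (258,236), the index lines span (98,240)–(422,234), and the panel corners are at (68,72), (695,72), (695,410) and (70,410). The lid tab measures (567,111,312), so the lid is at about 90°.

```bash
python3 - <<'E'
from h import *
import pickle
d=pickle.load(open("c2.pkl","rb")); 
W=lambda u,v,z:atz(wray(d["wrist"],d["o"],245+u/5,50+v/5),z)[:2]
a,b=W(290,168,85),W(213,290,85); i,j=W(98,240,63),W(422,234,63); m=W(258,236,66)
x=j-i; s=a-b; ax=np.arctan2(x[1],x[0]); an=np.arctan2(s[1],s[0])
print("slot",a,b,(a+b)/2,np.linalg.norm(s),"idx ang",ax,np.linalg.norm(x),"mid",(i+j)/2,"slot ang",an,"stud",ax+np.pi/2-an,"disc",m)
P=[W(*p,63) for p in [(68,72),(695,72),(695,410),(70,410)]]; c=sum(P)/4
print("panel",c,[np.linalg.norm(P[q]-P[q-1]) for q in range(4)],np.arctan2(*(P[1]-P[0])[::-1]),np.arctan2(*(P[2]-P[3])[::-1]))
e=np.array([np.cos(ax),np.sin(ax)]); print("stud from panel",c-30*e,"press",c+45*e, "tool", d["o"]["tool_pos"],d["o"]["tcp_rot"])
E
```

```text
slot [570.95786052 -13.6789968 ] [559.38073414 -45.37760544] [565.16929733 -29.52830112] 33.74657975026436 idx ang 0.21496217664504808 80.18244122565591 mid [565.13591622 -29.7016467 ] slot ang 1.2206228808030277 stud 0.5651356226369169 disc [565.29967017 -30.06003604]
panel [594.64442286 -23.02177034] [np.float64(85.99395237508368), np.float64(155.46753655828368), np.float64(85.91558231889135), np.float64(156.68146602359187)] 0.21313034968266897 0.21365816918113872
stud from panel [565.33488897 -29.42108461] press [638.60872369 -13.42279894] tool [ 615.01081903 -116.8051555   290.29243396] [ 3.14127565e+00 -4.56256447e-05  1.78511440e+00]
```

```bash
python3 -m pendant '{"dp":[[0.03,-0.01,0.02],[0.06,-0.02,0.05],[0.09,-0.03,0.08],[0.096,-0.03,0.11],[0.096,-0.03,0.14],[0.096,-0.03,0.17],[0.096,-0.03,0.17],[0.096,-0.03,0.17]],"rotation":[[0,0,0.14],[0,0,0.28],[0,0,0.42],[0,0,0.564],[0,0,0.564],[0,0,0.564],[0,0,0.564],[0,0,0.564]]}' 0.04
python3 -m pendant '{"dp":[[0,0,0],[0,0,0]],"rotation":[[0,0,0],[0,0,0]]}'
python3 -c "
from h import *
o=get_obs()
x=[]
for i in range(8):
    vision.capture('top'); o=get_obs(); x.append(np.r_[o['tool_pos'],o['tcp_rot'][2]])
print(np.mean(x,0),np.std(x,0))"
```

```text
time: 9.57
tool_pos: [566.5, -29.6, 121.9]
tcp_rot: [3.138, -0.001, 1.221]
contact_force: [-0.0, -0.0, -0.2]
grip_width: 40.0
finger_force: 0.0
time: 9.82
tool_pos: [565.7, -29.7, 120.8]
tcp_rot: [3.14, -0.0, 1.221]
contact_force: [-0.4, 0.1, -0.6]
grip_width: 39.8
finger_force: 0.0
[565.20623611 -29.60958092 119.99344526   1.22074256] [1.39106417e-01 2.17526784e-02 2.84361690e-01 5.02636061e-05]
```

The averaged pose is exactly on target. Going down and closing.

```bash
python3 -m pendant '{"dp":[[0,0,0.02],[0,0,0.035],[0,0,0.05],[0,0,0.05],[0,0,0.05]],"rotation":[[0,0,0],[0,0,0],[0,0,0],[0,0,0],[0,0,0]]}' 0.04
python3 -m pendant '{"dp":[[0,0,0],[0,0,0],[0,0,0],[0,0,0],[0,0,0],[0,0,0]],"rotation":[[0,0,0],[0,0,0],[0,0,0],[0,0,0],[0,0,0],[0,0,0]]}' 0.0
```

```text
time: 10.85
tool_pos: [565.4, -29.6, 70.0]
tcp_rot: [3.141, -0.0, 1.221]
contact_force: [0.2, 0.3, 0.2]
grip_width: 39.7
finger_force: 0.0
time: 11.6
tool_pos: [564.4, -29.4, 69.6]
tcp_rot: [-3.14, 0.0, 1.221]
contact_force: [-3.9, 1.5, 3.1]
grip_width: 9.7
finger_force: 30.0
```

The wing is gripped at 9.7 mm. Now I turn clockwise by 1.006 rad.

```bash
python3 -m pendant '{"dp":[[0,0,0],[0,0,0],[0,0,0],[0,0,0],[0,0,0],[0,0,0],[0,0,0],[0,0,0]],"rotation":[[0,0,0.15],[0,0,0.3],[0,0,0.45],[0,0,0.6],[0,0,0.75],[0,0,0.9],[0,0,1.006],[0,0,1.006]]}' 0.0
python3 -m pendant '{"dp":[[0,0,0],[0,0,0],[0,0,0]],"rotation":[[0,0,0],[0,0,0],[0,0,0]]}' 0.0
```

```text
time: 12.6
tool_pos: [564.7, -29.6, 69.6]
tcp_rot: [-3.141, 0.001, 0.216]
contact_force: [-5.0, -0.0, 2.6]
grip_width: 9.8
finger_force: 30.0
time: 12.98
tool_pos: [564.7, -29.6, 69.6]
tcp_rot: [-3.141, 0.001, 0.216]
contact_force: [-4.2, 0.1, 2.4]
grip_width: 9.3
finger_force: 30.0
```

```bash
python3 -m pendant '{"dp":[[0,0,0],[0,0,0],[0,0,0],[0,0,-0.02],[0,0,-0.05],[-0.03,0,-0.09],[-0.06,0,-0.13],[-0.1,0,-0.15]],"rotation":[[0,0,0],[0,0,0],[0,0,0],[0,0,0],[0,0,0],[0,0,0],[0,0,0],[0,0,0]]}' 0.04
python3 -m pendant '{"dp":[[0,0,0],[0,0,0]],"rotation":[[0,0,0],[0,0,0]]}' 0.0
python3 - <<'E'
from h import *
import pickle
o=get_obs();c=vision.capture("wrist"); pickle.dump((o,c),open("w4.pkl","wb"))
cv2.imwrite("pics/w4.png",cv2.resize(c["pixels"][20:270,160:480,::-1],(768,600),interpolation=cv2.INTER_CUBIC))
E
```

```text
time: 13.98
tool_pos: [467.8, -51.3, 221.9]
tcp_rot: [3.14, -0.004, 0.215]
contact_force: [0.4, -0.4, 0.6]
grip_width: 40.2
finger_force: 0.0
time: 14.22
tool_pos: [467.9, -50.9, 219.7]
tcp_rot: [3.141, -0.001, 0.215]
contact_force: [0.3, 0.2, -0.1]
grip_width: 24.7
finger_force: 0.0
```

View pics/w4.png

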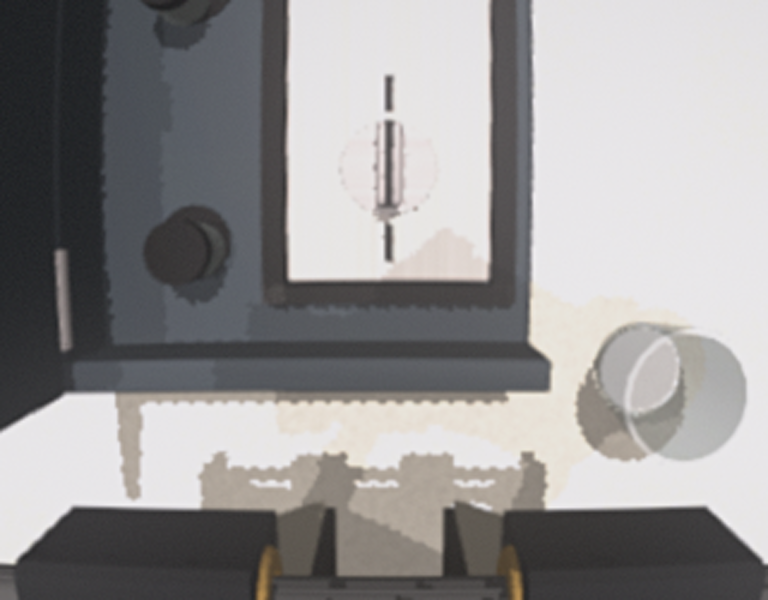

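The slot (crop column 388) is in line with both index lines. Now to the press spot with the fingers closed, stopping above it first.

```bash
python3 -m pendant '{"dp":[[0.05,0,0.02],[0.1,0,0.04],[0.15,0,0.06],[0.175,0,0.09],[0.175,0,0.12],[0.175,0,0.145],[0.175,0,0.145],[0.175,0,0.145]],"rotation":[[0,0,0],[0,0,0],[0,0,0],[0,0,0],[0,0,0],[0,0,0],[0,0,0],[0,0,0]]}' 0.0
python3 -m pendant '{"dp":[[0,0,0.004],[0,0,0.008],[0,0,0.012],[0,0,0.014],[0,0,0.016],[0,0,0.016],[0,0,0.016]],"rotation":[[0,0,0],[0,0,0],[0,0,0],[0,0,0],[0,0,0],[0,0,0],[0,0,0]]}' 0.0
```

```text
time: 15.28
tool_pos: [639.1, -13.4, 74.9]
tcp_rot: [3.142, -0.001, 0.215]
contact_force: [1.1, 0.5, -0.1]
grip_width: 0.9
finger_force: 0.0
time: 16.15
tool_pos: [638.5, -13.6, 59.5]
tcp_rot: [3.141, -0.001, 0.215]
contact_force: [-2.6, -0.1, 5.4]
grip_width: 0.7
finger_force: 3.1
```

Contact, with 5.4 N at 59.5 mm as the gasket predicts. I press on to the stop.

```bash
python3 -m pendant '{"dp":[[0,0,0.001],[0,0,0.002],[0,0,0.003],[0,0,0.004],[0,0,0.004],[0,0,0.004]],"rotation":[[0,0,0],[0,0,0],[0,0,0],[0,0,0],[0,0,0],[0,0,0]]}' 0.0
python3 -c "
from h import *
x=[];f=[]
for i in range(6):
    vision.capture('top'); o=get_obs(); x.append(o['tool_pos']);f.append(o['contact_force'])
print(np.mean(x,0),np.mean(f,0))"
```

```text
time: 16.9
tool_pos: [638.6, -13.6, 57.1]
tcp_rot: [3.141, -0.001, 0.215]
contact_force: [-5.6, 0.3, 16.2]
grip_width: 0.3
finger_force: 7.9
[638.59891949 -13.62221908  57.12181033] [-5.57309527  0.74406553 15.64191946]
```

It is on the firm stop (57.1 mm, 16 N). One last look before handing in.

```bash
python3 - <<'E'
from h import *
t=vision.capture("top")["pixels"];s=vision.capture("scene")["pixels"]
g=lambda x:cv2.resize(x[:,:,::-1],(400,400),interpolation=cv2.INTER_CUBIC)
cv2.imwrite("pics/c5.png",np.hstack([g(t[120:250,260:390]),g(s[100:260,230:390])]))
E
```

```text
(no output)
```

View pics/c5.png

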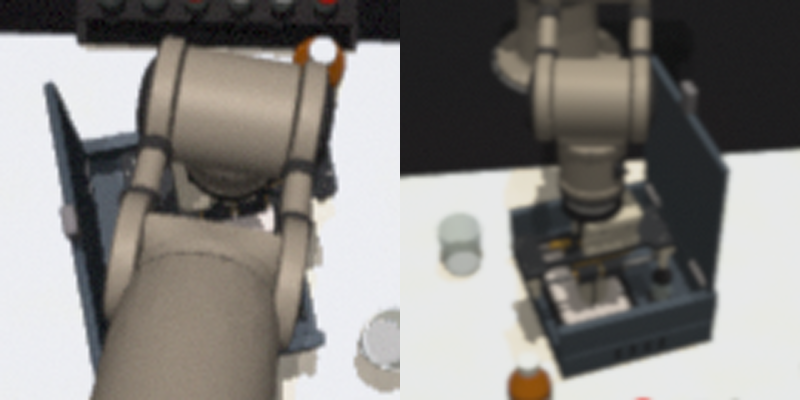

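The lid is still upright (tab at scene crop (690,97), unchanged), the fingers are on the panel, and the bystanders in view haven't moved.

```bash
python3 -c "
from h import *
print(workorder.close_job())"
```

```text
the job is handed in; nothing more can be done
None
```

The job is handed in: at the last checks the lid stood at about 90°, the slot lined up with the index lines, and the fingers held the panel flush (57.1 mm, about 16 N); I saw no bystander disturbed, and no verdict was returned.

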